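# Pack the reagent bottles, then draw out and hold the dosing boom

## Task

First stand the two squat red-capped bottles (one round, one square) upright side by side on the floor of the small plywood box and let them go. Then squeeze the lock button into the side of the dosing boom's upright grip, draw the sprung boom out over the box until its pointer lines up with the rider set on the scale, and finish while still holding it there with the button squeezed in. Do not shift the rider, and leave the tall bottle, the beaker and the carton as they stand.

Things in the scene. Friction and masses are not known exactly. Their poses are not given: they have to be found in the camera images.
- round_bottle: loose round glass bottle, body 56 mm across, sloping shoulder from 58 mm up, red screw cap 38 mm across and 26 mm high (82 to 108 mm above the underside), 0.24 kg. Origin: centre of the underside; z up. Its start place may be swapped with the square bottle's.
- square_bottle: loose square glass bottle, body 54 x 54 mm (sides along its x and y) and 58 mm high, short neck, round red screw cap 38 mm across and 26 mm high (70 to 96 mm above the underside), 0.22 kg. Origin: centre of the underside; z up. Any yaw.
- carrier: fixed open plywood box, outside 72 (x) x 132 (y) x 45 mm high, walls and floor 5 mm, inside 62 x 122 mm, no dividers: the two bottles fill it in one row along its y, in either order, with some 12 mm to spare along y and 6 mm along x. Origin: centre of the underside.
- carrier_in (a point): centre of the carrier's inner floor (5 mm above the bench), axes as the carrier's.
- boom_stand: fixed stand of the dosing boom. A white housing, 70 (x) x 240 (y) x 30 mm, top at 165 mm above the bench, centred over the origin, on a column; the steel boom telescopes out of its -y end. Origin: on the bench under the housing's centre; x across the boom, the boom draws out along the stand's -y. A scale with ticks every 10 mm lies on the housing's top on the +x side.
- boom_grip (a point): grip point on the middle plane of the boom's upright grip, 40 mm above the housing's top (205 mm above the bench). The grip is a black block, 24 mm thick along the stand's x, 30 mm along y, 58 mm high above the housing's top; it moves with the boom. With the button it is 32 mm wide along x, 26 mm with the button in: take it from above, fingers closing along the stand's x.
- boom (a joint): how far the boom is drawn out, m: 0 stowed (start) to 0.14. Stowed, the button's pin locks it: it cannot be drawn out until the button is pressed at least 5 mm. Moves along the stand's -y; a spring pulls it back with 3 to 4.5 N, so it runs home when let go.
- lock_button (a joint): press of the lock button, m: 0 out to 0.006 fully in. A steel plate, 20 (y) x 30 mm high, 8 mm proud of the grip's +x side, its centre 37 mm above the housing's top; the block's -x side is plain. Sprung: 2.4 N starts it, 6 N holds it fully in; moves along the stand's -x and springs out when let go.
- pointer (a point): tip of the small steel pointer at the foot of the grip's +x side, 22 mm from the grip's middle plane, in line (along y) with the grip's middle; moves with the boom. Axes as the stand's.
- rider (a joint): where the brass rider is set on the scale, m, in the same measure as the boom: the pointer lines up with the rider when the joint boom equals this value. 0.05 to 0.125; held by friction (6 N).
- rider_mark (a point): tip of the brass rider's point (rider 10 x 10 x 8 mm, on the +x edge of the housing's top, top 174 mm above the bench). Axes as the stand's: the pointer is on the mark when both have the same y in the stand's frame.
- tall_bottle: bystander: tall amber bottle, 48 mm across, 150 mm high. Origin: centre of the underside.
- beaker: bystander: glass beaker, 66 mm across, 75 mm high. Origin: centre of the underside.
- carton: bystander: flat cardboard carton, 60 x 100 x 35 mm. Origin: centre of the underside.
Mind the look-alikes: they are no part of the job. Leave any green look-alike of the round_bottle alone. What is shaped like the square_bottle but yellow is not meant.

How it is judged:
On the way, in this order (a step that is already met when the one before it is completed fails the run):
1. both squat bottles stand in the box, let go (x of round_bottle in the frame of carrier_in between -0.01 and 0.01 m and y of round_bottle in the frame of carrier_in between -0.04 and 0.04 m and z of each of round_bottle, square_bottle in the frame of carrier_in below 0.005 m and angle between each of round_bottle, square_bottle's own z axis and vertical below 0.07 rad and contact force between the fingers and round_bottle below 0.2 N and x of square_bottle in the frame of carrier_in between -0.01 and 0.01 m and y of square_bottle in the frame of carrier_in between -0.04 and 0.04 m and contact force between the fingers and square_bottle below 0.2 N), for 0.2 s.
2. the lock button is squeezed in while the boom is still stowed (value of joint lock_button above 0.0045 m and value of joint boom below 0.01 m), for 0.05 s.
3. the pointer is at the rider, held (y of pointer in the frame of rider_mark between -0.005 and 0.005 m and value of joint lock_button above 0.0045 m and velocity of joint boom between -0.01 and 0.01 m/s and contact force between the fingers and boom_stand above 2 N), for 0.2 s.
At the end, for the whole second after the job is handed in: Both squat bottles upright (0.07 rad) on the box floor, within 10 mm of its long middle line, let go; pointer within 5 mm of the rider and at rest (10 mm/s); fingers press the boom's grip with over 2 N, button at least 4.5 mm in (all of step 1 and all of step 3); the arm keeps its last pose, push and grip.
It fails at once if the rider was shifted by more than 4 mm (distance of rider_mark from where it was at the start of the episode above 0.004 m).
It fails at once if a bystander was shifted by more than 20 mm or tipped (distance of any of tall_bottle, beaker, carton from where it was at the start of the episode above 0.02 m or angle between any of tall_bottle, beaker, carton's own z axis and vertical above 0.3 rad).
It also fails if it takes over 72 s, if anything falls off the work surface, if the arm or the gripper's body presses on something with over 40 N, if the wrist force passes 120 N, or if a joint passes its speed limit or range.

## Robot

A 6-joint arm with a two-finger parallel gripper is mounted at the origin on the work surface. World frame = base frame: x ahead of the robot, y to its left, z up, the work surface at z = 0. Lengths are in m, angles in rad, forces in N, time in s.
With the tool pointing down it reaches from about 0.275 to 0.75 m from the base axis. Payload 10.2 kg.
Tool frame: the origin (TCP) lies midway between the tips of the shut fingers; the grasp point (between the pads) lies 19 mm behind it; z points along the fingers, y is the direction in which the jaws open and shut (so a half turn about z gives the same grasp; the last joint's range is limited). The gripper opens to 85 mm and grips with 20 to 120 N. Pads are 22 mm wide; open, the fingers measure 114 mm over their backs; the gripper's body (76 mm by 85 mm) begins 54 mm behind the grasp point. The pads swing forward as they close: fully open they stand 13 mm farther back than shut.
Start: joints at [-1.436, 0.313, 1.498, -0, 1.331, -0.223], TCP at [0.184, -0.492, 0.231] pointing down, gripper open.
Joint ranges: [-2.94, 2.94], [-0.97, 2.17], [0.19, 2.56], [-1.23, 4.37], [0.02, 3.11], [-2.88, 2.88]. Speed limits (rad/s): [2.39, 2.39, 3.01, 3.14, 3.14, 3.14].

## Interface

Orientations are given as a unit quaternion [w, x, y, z].
In Python, from bench import arm, eyes, ticket, nets gives the robot as it stands. The module is installed in compiled form; this text tells all that it offers.
- The arm moves only by the tool step_arm, never from a script. Its argument "commands" is a list that holds one entry, the list of rows, each a list of 7 numbers: the shift along the tool's x, y, z in mm, then the turn, a rotation vector about the tool's x, y, z in degrees, then the finger opening in mm, from 0 to 85.4. A call has 1 to 5 rows; each row shifts and turns the pose as measured when the row begins, along the tool's axes as they then stand; what a row does not reach is not made up. A row lasts 1/8 s, in which the tool goes at most 62.5 mm and 10.7 degrees, less where a joint would pass 70% of its speed; a pose out of reach is approached as far as the arm can. A call with a gripper value outside its range is refused whole. The fingers move at their own pace and stop on an object; "newtons" is the grip in N (left out, the last holds). Time passes only in rows, so rows that do not move let the fingers close. It gives the time, the measured TCP pose, the force and the opening at its end, in the units of the state.
- arm.get_obs(): the state, without advancing time (a new reading comes with each control period).
- eyes.snapshot(name): name is "scene" or "top"; returns the picture (420x560x3 uint8, blue, green, red); there is no depth.
- eyes.camera_model(name): a dict with "fx", "fy", "cx", "cy" (pixels), "cam_to_world" (4x4, takes a point from camera to world coordinates). Camera axes: x right, y up, looking along -z (the intrinsics and any distortion apply to the point x, -y, -z); pixel columns grow to the right and rows downward; lengths in m; the calibration is good to about 2 mm. A picture is of the moment at which its call begins. camera_model takes no time and is no camera call.
- ticket.job_done(): hands the job in, once; it reports no verdict.
Trained networks look in the newest picture that a camera, given by its name, has taken for a name from the list of things; names that differ only in an ending like _2 or _b are one class to them, and where a whole thing is asked for, a point or a joint stands for the part that bears it (a point fixed in the world has none). Each returns a list of dicts, best first, with "confidence" (0 to 1); they miss things now and then, are a little off and sometimes report something else, mostly with a low value. They report only what shows in the picture. A call takes as long as a camera call. They do not tell look-alikes from the thing itself.
- nets.look_for(camera, label): "at" ([x, y, z] in m, in world coordinates, good to about 4 mm: the middle of the surface that is visible of it).
The state is a dict: "t": time; "joint_positions": joint angles; "joint_vel": joint speeds; "tau": joint torques, N m; "tcp_pos": TCP position; "ee_rot": TCP orientation; "wrist_force": force on the tool from outside, world axes, zero at the start; "wrist_torque": the same for the moment, N m; "finger_gap": opening from 0.0 (shut) to 1.0 (fully open).
Only numpy, scipy, OpenCV 4.12 (cv2) and the standard library are available. Lean on these libraries where they do the work, as an engineer would, in place of code of your own. Each camera call takes 0.05 s, during which the arm holds its last target. There are 200 camera calls.

## Working session

There is one attempt and no reset: what is moved stays moved. The work goes in short steps, Python scripts to look and compute and a tool call to move; the robot and the scene stay as the last step left them, time stands still between calls to the robot, and variables do not carry over. Pictures are saved under pics/ and viewed, about 8 in all and at most 12, crops included, and the job is handed in when it is done.

Besides the shell and the picture viewer there is one more tool, called by a JSON object that holds its "op" and its "data", one argument or row to a line. step_arm: Moves the arm, as the interface text tells. Its arguments: {"type":"object","properties":{"commands":{"type":"array","items":{"type":"array","items":{"type":"array","items":{"type":"number"}}}},"newtons":{"type":"number"}},"required":["commands"]}

```bash
mkdir -p pics; cat > h.py <<'E'
from bench import arm, eyes, ticket, nets
import numpy as np, cv2
def pix(cam,p):
    m=eyes.camera_model(cam);T=np.array(m["cam_to_world"]);q=np.linalg.inv(T)@np.append(p,1)
    return np.array([m["fx"]*q[0]/-q[2]+m["cx"], m["fy"]*-q[1]/-q[2]+m["cy"]])
def ray(cam,u,v,z):
    m=eyes.camera_model(cam);T=np.array(m["cam_to_world"])
    d=T[:3,:3]@np.array([(u-m["cx"])/m["fx"],-(v-m["cy"])/m["fy"],-1]);o=T[:3,3]
    return o+d*(z-o[2])/d[2]
E
python3 - <<'E'
from h import *
for c in ("scene","top"):
    im=eyes.snapshot(c);cv2.imwrite(f"pics/{c}0.png",im)
    print(c,{k:v for k,v in eyes.camera_model(c).items() if k!='cam_to_world'},np.round(eyes.camera_model(c)["cam_to_world"],3).tolist())
    for n in ["round_bottle","square_bottle","carrier","boom_stand","boom_grip","lock_button","pointer","rider","tall_bottle","beaker","carton"]:
        print(n,[(np.round(d["at"],3).tolist(),round(d["confidence"],2),pix(c,d["at"]).round().tolist()) for d in nets.look_for(c,n)[:4]])
o=arm.get_obs();print(o["t"],o["tcp_pos"],o["ee_rot"],o["wrist_force"])
E
```

```text
scene {'fx': 535.112390719155, 'fy': 535.112390719155, 'cx': 287.58904741725513, 'cy': 214.52557075912492} [[0.702, -0.47, 0.536, 1.234], [0.712, 0.482, -0.51, -0.64], [-0.019, 0.739, 0.673, 1.007], [0.0, 0.0, 0.0, 1.0]]
round_bottle [([0.398, -0.358, 0.064], 0.78, [127.0, 288.0]), ([0.487, -0.327, 0.065], 0.68, [161.0, 302.0]), ([0.482, 0.389, 0.032], 0.24, [363.0, 171.0])]
square_bottle [([0.459, 0.094, 0.05], 0.75, [287.0, 211.0]), ([0.466, -0.016, 0.059], 0.58, [257.0, 230.0])]
carrier [([0.61, -0.103, 0.022], 0.9, [272.0, 289.0]), ([0.635, 0.213, 0.154], 0.38, [369.0, 190.0])]
boom_stand [([0.636, 0.214, 0.152], 0.82, [370.0, 190.0])]
boom_grip [([0.63, 0.267, 0.187], 0.76, [383.0, 169.0]), ([0.488, -0.332, 0.064], 0.74, [159.0, 304.0])]
lock_button [([0.641, 0.277, 0.207], 0.63, [389.0, 163.0])]
pointer [([0.632, 0.266, 0.183], 0.81, [383.0, 171.0])]
rider []
tall_bottle [([0.615, -0.379, 0.089], 0.8, [173.0, 345.0])]
beaker [([0.458, 0.252, 0.059], 0.9, [326.0, 181.0]), ([0.481, 0.389, 0.035], 0.47, [363.0, 170.0])]
carton [([0.48, 0.39, 0.035], 0.73, [363.0, 170.0]), ([0.608,
[... 578 characters left out ...]
rier [([0.621, -0.103, 0.006], 0.71, [311.0, 183.0]), ([0.442, -0.002, 0.06], 0.23, [277.0, 243.0])]
boom_stand [([0.611, 0.223, 0.165], 0.75, [188.0, 175.0])]
boom_grip [([0.62, 0.266, 0.197], 0.89, [168.0, 169.0])]
lock_button []
pointer [([0.626, 0.271, 0.196], 0.63, [167.0, 167.0])]
rider []
tall_bottle [([0.593, -0.365, 0.1], 0.8, [411.0, 183.0]), ([0.47, -0.312, 0.067], 0.26, [391.0, 231.0]), ([0.624, 0.269, 0.2], 0.16, [167.0, 167.0])]
beaker [([0.46, 0.265, 0.03], 0.76, [180.0, 240.0])]
carton [([0.495, 0.378, 0.034], 0.77, [139.0, 228.0])]
1.2 [ 0.18384556 -0.49175374  0.23129544] [-1.33127839e-05  9.84040227e-01  1.77946149e-01 -4.49844775e-06] [ 0.5766474  -1.04721606  0.01156849]
```

```bash
python3 - <<'E'
import cv2
a=cv2.imread("pics/top0.png")[130:300,110:440];cv2.imwrite("pics/t1.png",cv2.resize(a,(800,412),interpolation=3))
a=cv2.imread("pics/scene0.png")[130:370,90:410];cv2.imwrite("pics/s1.png",cv2.resize(a,(800,600),interpolation=3))
E
```

```text
(no output)
```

View pics/t1.png

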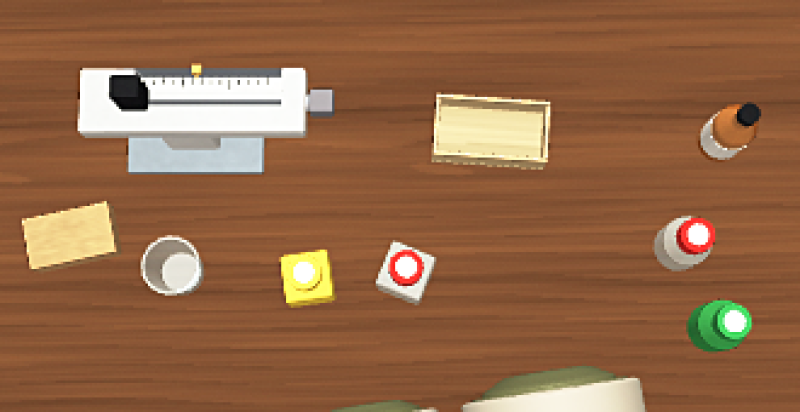

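View pics/s1.png

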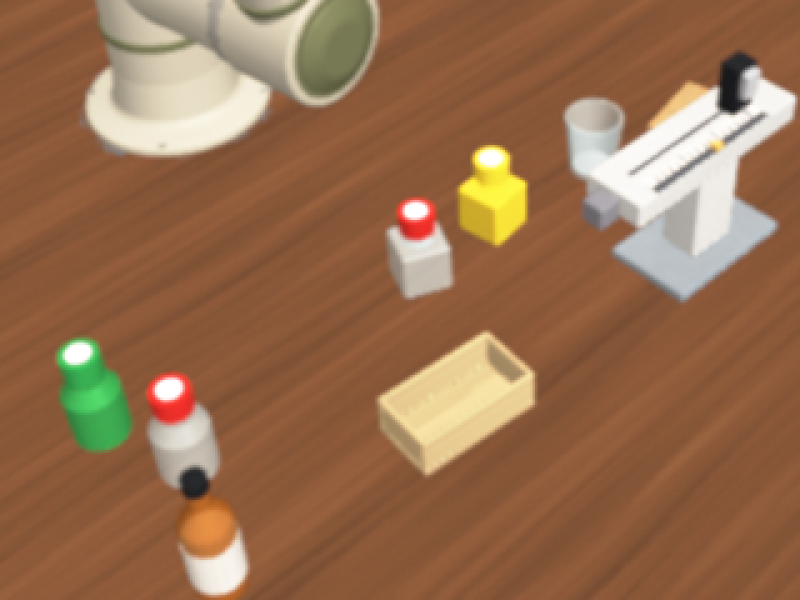

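```bash
cat > m.py <<'E'
from h import *
def blob(im,cam,uv,r,f,z):
    x0,y0=int(uv[0]-r),int(uv[1]-r);c=im[y0:y0+2*r,x0:x0+2*r].astype(int);m=f(c[...,0],c[...,1],c[...,2]).astype(np.uint8)
    n,l,s,cc=cv2.connectedComponentsWithStats(m)
    i=1+np.argmax(s[1:,4]);p=cc[i]+[x0,y0];return p.round(1),s[i,4],ray(cam,*p,z).round(4),(l==i),(x0,y0)
white=lambda b,g,r:(b>225)&(g>225)&(r>225)
red=lambda b,g,r:(r>130)&(g<90)&(b<90)
brass=lambda b,g,r:(r>150)&(g>110)&(b<110)&(r-b>95)
E
python3 - <<'E'
from m import *
T=cv2.imread("pics/top0.png");S=cv2.imread("pics/scene0.png")
for n,z,t,s in (("round",.108,(397,227),(158,286)),("square",.096,(278,241),(256,215))):
    print(n,"top",blob(T,"top",t,10,white,z)[:3],"scene",blob(S,"scene",s,12,white,z)[:3])
    for cam,im,uv in (("top",T,t),("scene",S,s)):
        print("  red",cam,blob(im,cam,uv,14,lambda b,g,r:(r>130)&(g<90)&(b<90)|(b>225),z-.008)[:3])
print("rider",blob(T,"top",(191,158),8,brass,.174)[:3],blob(S,"scene",(377,188),8,brass,.172)[:3])
# housing top
hs=lambda b,g,r:(b>185)&(g>185)&(r>185)
def quad(im,x0,y0,x1,y1,f,z):
    c=im[y0:y1,x0:x1].astype(int);m=f(c[...,0],c[...,1],c[...,2]).astype(np.uint8)
    m=cv2.morphologyEx(m,cv2.MORPH_CLOSE,np.ones((9,9)))if z>.1 else m
    cs=max(cv2.findContours(m,0,2)[0],key=cv2.contourArea)
    P=np.array([ray("top",*(p[0]+[x0,y0]),z)[:2] for p in cv2.convexHull(cs)]).astype(np.float32)
    print(cv2.minAreaRect(P*1000))
quad(T,130,140,250,200,hs,.165)
c=T[160:205,280:345].astype(int);print(T[178,300:320:5].tolist(), T[195,285].tolist())
quad(T,280,160,345,205,lambda b,g,r:(g>135)&(r>150)&(b>100),.045)
quad(T,258,225,296,256,lambda b,g,r:(b>130)&(abs(r-b)<40),.058)
quad(T,280,160,345,205,lambda b,g,r:(g>135)&(r>150)&(b>100),.045)
a=cv2.resize(np.hstack([T[158:208,282:342],T[222:262,255:315].copy() if 0 else T[218:268,248:308]]),None,fx=6,fy=6,interpolation=2)
b=cv2.resize(T[148:188,140:260],None,fx=6,fy=6,interpolation=2)
cv2.imwrite("pics/z.png",np.vstack([a,b]))
E
```

```text
round top (array([397.5, 226.4]), np.int32(60), array([ 0.4766, -0.3203,  0.108 ])) scene (array([157.1, 285.3]), np.int32(67), array([ 0.477, -0.32 ,  0.108]))
  red top (array([398.3, 226.3]), np.int32(214), array([ 0.4779, -0.3241,  0.1   ]))
  red scene (array([156.4, 283.7]), np.int32(547), array([ 0.4653, -0.3155,  0.1   ]))
square top (array([277.2, 240.8]), np.int32(107), array([ 0.4457, -0.0038,  0.096 ])) scene (array([255.8, 213.7]), np.int32(43), array([ 0.4481, -0.0032,  0.096 ]))
  red top (array([277.4, 238.4]), np.int32(393), array([ 0.4529, -0.0047,  0.088 ]))
  red scene (array([255.3, 210.5]), np.int32(455), array([0.4312, 0.0097, 0.088 ]))
rider (array([190.8, 160. ]), np.int32(6), array([0.6486, 0.2134, 0.174 ])) (array([375.8, 188.4]), np.int32(5), array([0.6557, 0.2099, 0.172 ]))
((601.4970092773438, 202.51251220703125), (274.2887878417969, 107.24347686767578), 89.62030792236328)
[[177, 232, 246], [173, 231, 245], [172, 229, 244], [172, 230, 244]] [54, 90, 145]
((613.2313232421875, -105.1578140258789), (131.10243225097656, 71.31024932861328), 84.76839447021484)
((448.8018493652344, -3.3808860778808594), (53.294036865234375, 52.58477020263672), 67.06144714355469)
((613.2313232421875, -105.1578140258789), (131.10243225097656, 71.31024932861328), 84.76839447021484)
```

View pics/z.png

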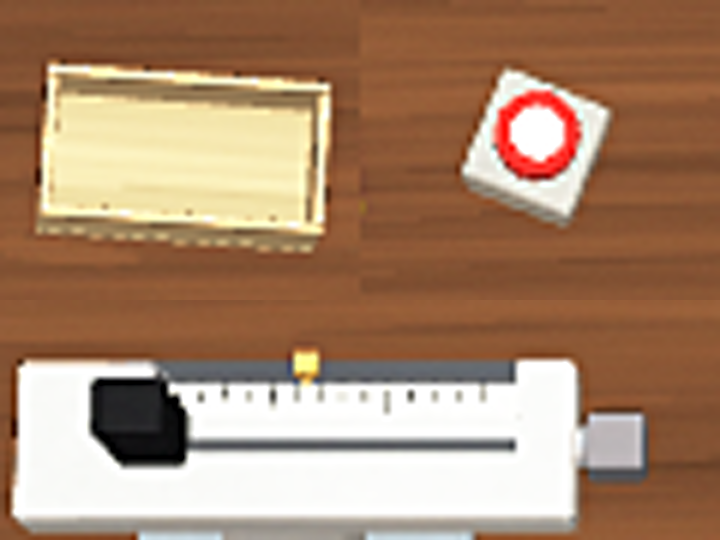

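```bash
python3 - <<'E'
from m import *
t=lambda u,v,z:ray("top",u,v,z)
# crop z.png: carrier offset (282,158)/6 ; housing offset (140,148), y from 300
C=[t(282+u/6-.4,158+v/6-.4,.045) for u,v in [(50,65),(330,85),(322,232),(40,213)]]
print("carrier top",np.round(C,4).tolist(),np.mean(C,0).round(4))
Q=[ray("scene",90+u/2.5,130+v/2.5,.045) for u,v in [(380,402),(487,333),(534,375),(428,438)]]
print("carrier scene",np.round(Q,4).tolist(),np.mean(Q,0).round(4))
g=lambda u,v,z:t(140+u/6-.4,148+(v-300)/6-.4,z)
print("grip top",[g(*p,.223).round(4).tolist() for p in [(92,380),(162,378),(162,433),(92,435)]])
print("slot",g(190,443,.165),g(515,443,.165),"edge",g(18,362,.165),g(577,360,.165))
print("rider",g(306,360,.174),g(306,381,.168))
T=cv2.imread("pics/top0.png");S=cv2.imread("pics/scene0.png")
a=cv2.resize(S[145:225,315:415],None,fx=7,fy=7,interpolation=cv2.INTER_CUBIC);cv2.imwrite("pics/sb.png",a)
b=cv2.resize(T[150:185,150:210],None,fx=13,fy=13,interpolation=cv2.INTER_CUBIC);cv2.imwrite("pics/tb.png",b)
E
```

```text
carrier top [[0.6539, -0.0436, 0.045], [0.6419, -0.1737, 0.045], [0.5722, -0.1674, 0.045], [0.5836, -0.0374, 0.045]] [ 0.6129 -0.1055  0.045 ]
carrier scene [[0.579, -0.1684, 0.045], [0.5881, -0.0386, 0.045], [0.6579, -0.045, 0.045], [0.6415, -0.1654, 0.045]] [ 0.6166 -0.1043  0.045 ]
grip top [[0.6346, 0.294, 0.223], [0.6349, 0.2652, 0.223], [0.6117, 0.2649, 0.223], [0.6114, 0.2935, 0.223]]
slot [0.62171388 0.26487327 0.165     ] [0.61908938 0.12575787 0.165     ] edge [0.65887741 0.3394187  0.165     ] [0.65518431 0.09903307 0.165     ]
rider [0.65492345 0.21404997 0.174     ] [0.64729996 0.21494288 0.168     ]
```

View pics/sb.png

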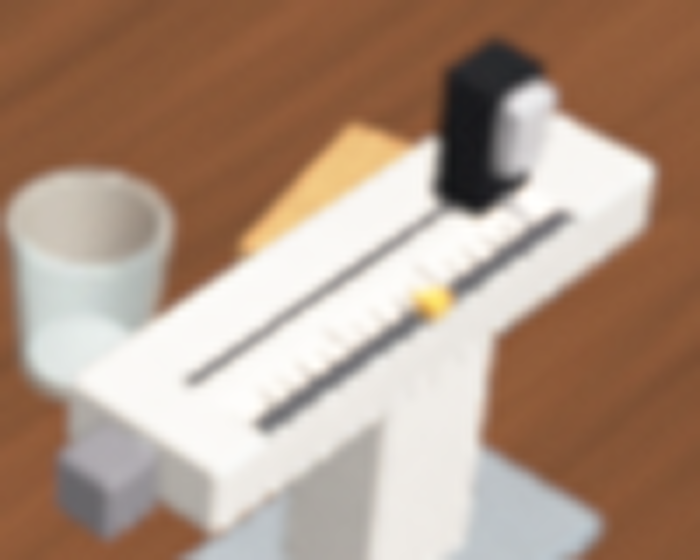

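{"op": "step_arm", "data": {
  "commands": [
    [[60,-12,0,0,0,0,85],[60,-12,0,0,0,0,85],[60,-12,0,0,0,0,85],[60,-12,0,0,0,0,85],[60,-10,0,0,0,0,85]]
  ],
  "newtons": 30
}}

```text
t: 1.82
tcp_pos: [0.449, -0.331, 0.2314]
ee_rot: [0.001, 0.985, 0.174, 0.0]
wrist_force: [-0.1, -1.3, -0.4]
finger_gap: 0.993
```

```bash
cat > go.py <<'E'
import sys
from h import *
from scipy.spatial.transform import Rotation as R
# usage: go.py x y z(mm) [jaw_deg]: remaining shift in tool axes (mm) & turn about tool z (deg)
o=arm.get_obs();q=o["ee_rot"];r=R.from_quat([q[1],q[2],q[3],q[0]]).as_matrix()
a=list(map(float,sys.argv[1:]))
p=np.array(o["tcp_pos"])*1000
print("t",round(o["t"],2),"pos",p.round(1),"F",np.round(o["wrist_force"],1),"gap",round(o["finger_gap"]*85.4,1),"tilt",np.round(r[:,2],3))
jaw=np.degrees(np.arctan2(r[1,1],r[0,1]));d=((a[3]-jaw+90)%180-90) if len(a)>3 else 0
print("jaw",round(jaw,1),"shift",(r.T@(np.array(a[:3])-p)).round(1),"turn tool z",round(-d,1))
E
python3 go.py 477 -320 74 -69.5
```

```text
t 1.82 pos [ 449.  -331.   231.4] F [-0.1 -1.3 -0.4] gap 84.8 tilt [ 0.    -0.002 -1.   ]
jaw -70.0 shift [ 30.1  -1.  157.4] turn tool z -0.5
```

{"op": "step_arm", "data": {
  "commands": [
    [[30,-1,20,0,0,0,85],[2,0,50,0,0,0,85],[0,0,50,0,0,0,85],[0,0,22,0,0,0,85]]
  ]
}}

```text
t: 2.33
tcp_pos: [0.4844, -0.3163, 0.087]
ee_rot: [0.003, 0.984, 0.177, 0.002]
wrist_force: [0.5, 0.7, -0.2]
finger_gap: 0.994
```

```bash
python3 go.py 477 -320 74 -69.5
```

```text
t 2.33 pos [ 484.4 -316.3   87. ] F [ 0.5  0.7 -0.2] gap 84.9 tilt [ 0.005 -0.005 -1.   ]
jaw -69.6 shift [-8.2  0.8 13. ] turn tool z -0.1
```

{"op": "step_arm", "data": {
  "commands": [
    [[-8,1,12,0,0,0,85],[0,0,0,0,0,0,85]]
  ]
}}

```text
t: 2.58
tcp_pos: [0.4764, -0.3201, 0.0735]
ee_rot: [0.002, 0.984, 0.177, 0.001]
wrist_force: [-0.4, 0.2, 0.7]
finger_gap: 0.999
```

```bash
python3 go.py 477 -320 74 -69.5
```

```text
t 2.58 pos [ 476.4 -320.1   73.5] F [-0.4  0.2  0.7] gap 85.3 tilt [ 0.003 -0.003 -1.   ]
jaw -69.6 shift [ 0.6  0.2 -0.5] turn tool z -0.1
```

{"op": "step_arm", "data": {
  "commands": [
    [[0,0,0,0,0,0,20],[0,0,0,0,0,0,20],[0,0,0,0,0,0,20],[0,0,0,0,0,0,20],[0,0,0,0,0,0,20]]
  ],
  "newtons": 35
}}

```text
t: 3.2
tcp_pos: [0.4772, -0.321, 0.0763]
ee_rot: [0.004, 0.984, 0.177, 0.002]
wrist_force: [1.0, -0.4, -1.8]
finger_gap: 0.434
```

{"op": "step_arm", "data": {
  "commands": [
    [[0,0,0,0,0,0,20],[0,0,0,0,0,0,20],[0,0,0,0,0,0,20]]
  ]
}}

```text
t: 3.58
tcp_pos: [0.4772, -0.3209, 0.0762]
ee_rot: [0.004, 0.984, 0.177, 0.002]
wrist_force: [0.4, -0.1, -1.3]
finger_gap: 0.438
```

```bash
python3 go.py 477 -320 74 -69.5
```

```text
t 3.58 pos [ 477.2 -320.9   76.2] F [ 0.4 -0.1 -1.3] gap 37.4 tilt [ 0.006 -0.006 -1.   ]
jaw -69.6 shift [ 0.1 -1.   2.2] turn tool z -0.1
```

{"op": "step_arm", "data": {
  "commands": [
    [[0,0,-40,0,0,0,20],[10,-7,-50,0,0,0,20],[45,-30,-25,0,0,0,20],[45,-30,0,0,0,0,20],[45,-30,0,0,0,0,20]]
  ]
}}

```text
t: 4.2
tcp_pos: [0.5798, -0.1779, 0.1947]
ee_rot: [0.003, 0.985, 0.174, 0.003]
wrist_force: [-0.1, -0.3, -1.6]
finger_gap: 0.432
```

{"op": "step_arm", "data": {
  "commands": [
    [[0,0,0,0,0,-10,20],[0,0,0,0,0,-10,20],[0,0,0,0,0,-10,20],[0,0,0,0,0,-10,20],[0,0,0,0,0,-10,20]]
  ]
}}

```text
t: 4.82
tcp_pos: [0.5814, -0.1733, 0.1936]
ee_rot: [0.003, 0.809, 0.587, 0.001]
wrist_force: [0.4, -0.6, -1.2]
finger_gap: 0.429
```

```bash
python3 go.py 611.9 -134.4 140 -5.1
```

```text
t 4.83 pos [ 581.4 -173.3  193.6] F [ 0.4 -0.6 -1.2] gap 36.7 tilt [ 0.005 -0.004 -1.   ]
jaw -18.1 shift [46.5 16.6 53.6] turn tool z -13.0
```

{"op": "step_arm", "data": {
  "commands": [
    [[40,16,10,0,0,-8,20],[0,0,20,0,0,-4,20],[0,0,10,0,0,0,20],[0,0,0,0,0,0,20]]
  ]
}}

```text
t: 5.32
tcp_pos: [0.6098, -0.1398, 0.1524]
ee_rot: [0.003, 0.742, 0.671, 0.0]
wrist_force: [0.2, -0.5, -2.1]
finger_gap: 0.431
```

```bash
python3 go.py 611.9 -134.4 83 -5.1; python3 - <<'E'
from h import *
im=eyes.snapshot("scene");a=cv2.resize(im[200:340,190:340],None,fx=4,fy=4,interpolation=2)
t=eyes.snapshot("top");b=cv2.resize(t[130:270,250:400],None,fx=4,fy=4,interpolation=2);cv2.imwrite("pics/p1.png",cv2.resize(np.hstack([a,b]),(800,373)))
E
```

```text
t 5.33 pos [ 609.8 -139.8  152.4] F [ 0.2 -0.5 -2.1] gap 36.8 tilt [ 0.005 -0.004 -1.   ]
jaw -5.7 shift [ 5.8  1.2 69.4] turn tool z -0.6
```

View pics/p1.png

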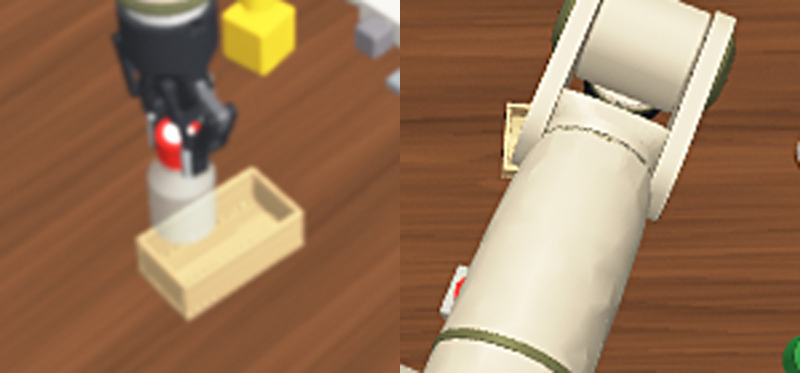

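{"op": "step_arm", "data": {
  "commands": [
    [[6,1,10,0,0,0,20],[0,0,10,0,0,0,20],[0,0,0,0,0,0,20]]
  ]
}}

```text
t: 5.8
tcp_pos: [0.6121, -0.1343, 0.1329]
ee_rot: [0.004, 0.742, 0.67, 0.001]
wrist_force: [-0.3, -0.4, -2.4]
finger_gap: 0.435
```

```bash
python3 go.py 611.9 -134.4 82 -5.1
```

```text
t 5.8 pos [ 612.1 -134.3  132.9] F [-0.3 -0.4 -2.4] gap 37.2 tilt [ 0.007 -0.005 -1.   ]
jaw -5.8 shift [ 0.1 -0.6 50.9] turn tool z -0.7
```

{"op": "step_arm", "data": {
  "commands": [
    [[0,0,15,0,0,0,20],[0,0,15,0,0,0,20],[0,0,6,0,0,0,20],[0,0,0,0,0,0,20]]
  ]
}}

```text
t: 6.3
tcp_pos: [0.6121, -0.1346, 0.0938]
ee_rot: [0.004, 0.742, 0.67, 0.001]
wrist_force: [0.6, -0.1, -1.6]
finger_gap: 0.435
```

```bash
python3 go.py 611.9 -134.4 82 -5.1
```

```text
t 6.3 pos [ 612.1 -134.6   93.8] F [ 0.6 -0.1 -1.6] gap 37.1 tilt [ 0.007 -0.005 -1.   ]
jaw -5.8 shift [ 0.2 -0.3 11.8] turn tool z -0.7
```

Bottle is below the rim without contact forces. Lower to the floor and release.

{"op": "step_arm", "data": {
  "commands": [
    [[0,0,8,0,0,0,20],[0,0,3,0,0,0,20],[0,0,0,0,0,0,20]]
  ]
}}

```text
t: 6.68
tcp_pos: [0.6126, -0.1348, 0.0827]
ee_rot: [0.005, 0.742, 0.67, 0.001]
wrist_force: [-0.0, 0.7, -2.5]
finger_gap: 0.437
```

{"op": "step_arm", "data": {
  "commands": [
    [[0,0,0,0,0,0,60],[0,0,0,0,0,0,60],[0,0,0,0,0,0,70],[0,0,0,0,0,0,70]]
  ]
}}

```text
t: 7.18
tcp_pos: [0.6134, -0.1351, 0.0842]
ee_rot: [0.006, 0.742, 0.67, 0.002]
wrist_force: [-0.7, 0.4, 0.7]
finger_gap: 0.823
```

```bash
python3 go.py 447 -3.5 130 -23
```

```text
t 7.17 pos [ 613.4 -135.1   84.2] F [-0.7  0.4  0.7] gap 70.2 tilt [ 0.011 -0.007 -1.   ]
jaw -5.8 shift [ 113.8 -178.4  -48.4] turn tool z 17.2
```

{"op": "step_arm", "data": {
  "commands": [
    [[0,0,-30,0.6,0.3,0,85],[0,0,-50,0,0,0,85],[25,-40,-20,0,0,0,85],[28,-45,0,0,0,0,85],[28,-45,0,0,0,0,85]]
  ]
}}

```text
t: 7.8
tcp_pos: [0.4904, -0.0406, 0.187]
ee_rot: [0.001, 0.743, 0.669, 0.001]
wrist_force: [0.3, 0.2, 0.9]
finger_gap: 0.994
```

{"op": "step_arm", "data": {
  "commands": [
    [[20,-30,0,0,0,9,85],[0,0,0,0,0,8,85],[0,0,0,0,0,0,85]]
  ]
}}

```text
t: 8.18
tcp_pos: [0.4596, -0.0149, 0.1882]
ee_rot: [0.001, 0.835, 0.55, 0.001]
wrist_force: [-0.2, -0.4, 0.6]
finger_gap: 0.996
```

```bash
python3 go.py 447 -3.5 100 -23
```

```text
t 8.18 pos [459.6 -14.9 188.2] F [-0.2 -0.4  0.6] gap 85.0 tilt [ 0.004 -0.001 -1.   ]
jaw -23.3 shift [  5.4 -16.4  88.1] turn tool z -0.3
```

{"op": "step_arm", "data": {
  "commands": [
    [[6,-16,20,0,0,0,85],[0,0,50,0,0,0,85],[0,0,15,0,0,0,85],[0,0,0,0,0,0,85]]
  ]
}}

```text
t: 8.68
tcp_pos: [0.4489, -0.0038, 0.1015]
ee_rot: [0.003, 0.832, 0.555, 0.002]
wrist_force: [0.3, 0.1, 1.2]
finger_gap: 0.996
```

```bash
python3 go.py 447 -3.5 65 -23;  python3 - <<'E'
from m import *
S=eyes.snapshot("scene");cv2.imwrite("pics/scene2.png",S)
uv=pix("scene",[.612,-.134,.113]);print(uv,blob(S,"scene",uv,14,white,.113)[:3],blob(S,"scene",uv,16,red,.1)[:2])
cv2.imwrite("pics/p2.png",cv2.resize(S[180:340,190:350],None,fx=3.5,fy=3.5,interpolation=2))
E
```

```text
t 8.68 pos [448.9  -3.8 101.5] F [0.3 0.1 1.2] gap 85.1 tilt [ 0.007 -0.002 -1.   ]
jaw -22.6 shift [-0.5 -2.1 36.5] turn tool z 0.4
[261.04531077 270.70220877] (array([260. , 270.5]), np.int32(66), array([ 0.6099, -0.1353,  0.113 ])) (array([260.4, 268.7]), np.int32(495))
```

View pics/p2.png

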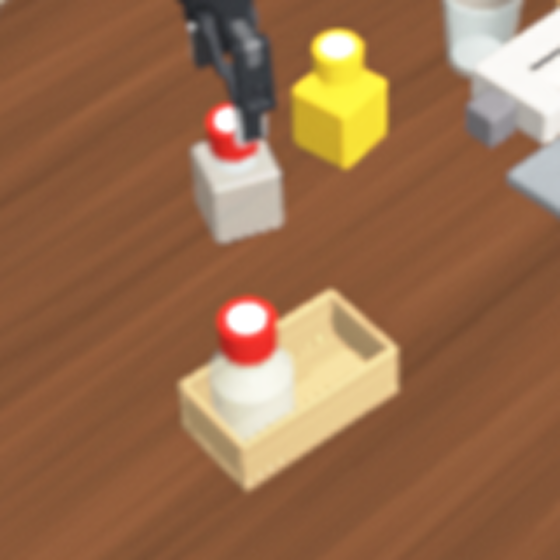

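{"op": "step_arm", "data": {
  "commands": [
    [[-0.5,-2,26,0.2,0.4,0,85],[0,0,9,0,0,0,85],[0,0,0,0,0,0,85]]
  ]
}}

```text
t: 9.1
tcp_pos: [0.4496, -0.0044, 0.0689]
ee_rot: [0.002, 0.831, 0.556, 0.006]
wrist_force: [1.0, -1.1, -0.2]
finger_gap: 0.993
```

```bash
python3 go.py 447 -3.5 66 -23
```

```text
t 9.1 pos [449.6  -4.4  68.9] F [ 1.  -1.1 -0.2] gap 84.8 tilt [ 0.012  0.005 -1.   ]
jaw -22.5 shift [-0.2 -2.7  2.9] turn tool z 0.5
```

{"op": "step_arm", "data": {
  "commands": [
    [[0,-2.5,2,0.5,-0.5,0,85],[0,0,0,0,0,0,85]]
  ]
}}

```text
t: 9.35
tcp_pos: [0.4481, -0.0035, 0.0682]
ee_rot: [0.001, 0.831, 0.556, 0.001]
wrist_force: [-0.8, -0.2, -0.4]
finger_gap: 0.993
```

```bash
python3 go.py 447 -3.5 66 -23
```

```text
t 9.35 pos [448.1  -3.5  68.2] F [-0.8 -0.2 -0.4] gap 84.8 tilt [ 0.002 -0.001 -1.   ]
jaw -22.4 shift [-0.4 -1.   2.2] turn tool z 0.6
```

{"op": "step_arm", "data": {
  "commands": [
    [[0,-1,1.5,0,0,0.5,50],[0,0,0,0,0,0,20],[0,0,0,0,0,0,20],[0,0,0,0,0,0,20],[0,0,0,0,0,0,20]]
  ]
}}

```text
t: 9.98
tcp_pos: [0.4476, -0.0032, 0.0674]
ee_rot: [0.002, 0.834, 0.552, 0.001]
wrist_force: [-0.2, -0.2, 0.3]
finger_gap: 0.432
```

{"op": "step_arm", "data": {
  "commands": [
    [[0,0,0,0,0,0,20],[0,0,0,0,0,0,20],[0,0,0,0,0,0,20]]
  ]
}}

```text
t: 10.35
tcp_pos: [0.4476, -0.0032, 0.0674]
ee_rot: [0.002, 0.834, 0.552, 0.001]
wrist_force: [-0.8, 0.3, 0.6]
finger_gap: 0.431
```

```bash
python3 go.py 447 -3.5 66 -23
```

```text
t 10.35 pos [447.6  -3.2  67.4] F [-0.8  0.3  0.6] gap 36.8 tilt [ 0.004 -0.002 -1.   ]
jaw -23.0 shift [-0.5 -0.4  1.4] turn tool z 0.0
```

{"op": "step_arm", "data": {
  "commands": [
    [[0,0,-35,0,0,0,20],[0,5,-45,0,0,0,20],[0,45,-10,0,0,0,20],[0,45,0,0,0,0,20],[0,45,0,0,0,0,20]]
  ]
}}

```text
t: 10.98
tcp_pos: [0.5768, -0.0577, 0.1595]
ee_rot: [0.0, 0.833, 0.553, -0.0]
wrist_force: [0.2, -0.7, -2.5]
finger_gap: 0.436
```

{"op": "step_arm", "data": {
  "commands": [
    [[0,0,0,0,0,-9,20],[0,0,0,0,0,-9,20],[0,0,0,0,0,0,20]]
  ]
}}

```text
t: 11.35
tcp_pos: [0.5779, -0.0589, 0.1566]
ee_rot: [-0.001, 0.735, 0.679, -0.001]
wrist_force: [-0.4, -0.3, -1.9]
finger_gap: 0.433
```

```bash
python3 go.py 617.2 -74.6 130 -5.1
```

```text
t 11.35 pos [577.9 -58.9 156.6] F [-0.4 -0.3 -1.9] gap 37.0 tilt [-0.004  0.    -1.   ]
jaw -4.5 shift [-12.5  40.6  26.5] turn tool z 0.6
```

{"op": "step_arm", "data": {
  "commands": [
    [[-12,40,0,-0.2,0,0.5,20],[0,0,20,0,0,0,20],[0,0,0,0,0,0,20]]
  ]
}}

```text
t: 11.72
tcp_pos: [0.6167, -0.0739, 0.135]
ee_rot: [-0.001, 0.741, 0.672, -0.001]
wrist_force: [-0.0, 0.2, -2.2]
finger_gap: 0.431
```

```bash
python3 go.py 617.2 -74.6 73.5 -5.1
```

```text
t 11.72 pos [616.7 -73.9 135. ] F [-0.   0.2 -2.2] gap 36.8 tilt [-0.003  0.001 -1.   ]
jaw -5.6 shift [-0.7  0.7 61.5] turn tool z -0.5
```

{"op": "step_arm", "data": {
  "commands": [
    [[-0.5,0.5,15,0,0,-0.5,20],[0,0,15,0,0,0,20],[0,0,10,0,0,0,20],[0,0,0,0,0,0,20]]
  ]
}}

```text
t: 12.22
tcp_pos: [0.6168, -0.0742, 0.0933]
ee_rot: [-0.001, 0.739, 0.674, -0.001]
wrist_force: [-0.4, -0.6, -2.5]
finger_gap: 0.437
```

```bash
python3 go.py 617.2 -74.6 73.5 -5.1
```

```text
t 12.22 pos [616.8 -74.2  93.3] F [-0.4 -0.6 -2.5] gap 37.4 tilt [-0.002  0.001 -1.   ]
jaw -5.2 shift [-0.4  0.5 19.8] turn tool z -0.1
```

{"op": "step_arm", "data": {
  "commands": [
    [[0,0,12,0,0,0,20],[0,0,6,0,0,0,20],[0,0,1,0,0,0,20],[0,0,0,0,0,0,20]]
  ]
}}

```text
t: 12.72
tcp_pos: [0.6172, -0.0743, 0.0737]
ee_rot: [-0.0, 0.739, 0.674, -0.0]
wrist_force: [-0.3, -0.2, -2.2]
finger_gap: 0.438
```

```bash
python3 go.py 617.2 -74.6 73.5 -5.1
```

```text
t 12.72 pos [617.2 -74.3  73.7] F [-0.3 -0.2 -2.2] gap 37.4 tilt [-0.001  0.    -1.   ]
jaw -5.2 shift [-0.3  0.   0.2] turn tool z -0.1
```

{"op": "step_arm", "data": {
  "commands": [
    [[0,0,0,0,0,0,60],[0,0,0,0,0,0,65],[0,0,0,0,0,0,65],[0,0,-10,0,0,0,65],[0,0,-40,0,0,0,65]]
  ]
}}

```text
t: 13.35
tcp_pos: [0.6168, -0.0742, 0.1245]
ee_rot: [-0.001, 0.739, 0.674, -0.001]
wrist_force: [0.0, 0.4, -0.0]
finger_gap: 0.76
```

{"op": "step_arm", "data": {
  "commands": [
    [[0,0,-60,0,0,0,65],[0,0,-60,0,0,0,65],[50,0,-25,0,0,0,65],[55,0,0,0,0,0,65],[55,0,0,0,0,0,65]]
  ]
}}

```text
t: 13.98
tcp_pos: [0.6327, 0.0855, 0.2827]
ee_rot: [0.003, 0.741, 0.671, 0.003]
wrist_force: [0.5, -0.2, -0.2]
finger_gap: 0.762
```

```bash
python3 go.py 623 279.5 250 -1; python3 - <<'E'
from m import *
S=eyes.snapshot("scene");T=eyes.snapshot("top")
for nm,p in (("round",[.612,-.134,.113]),("square",[.617,-.0745,.101])):
    for cam,im in (("scene",S),("top",T)):
        uv=pix(cam,p)
        try: print(nm,cam,uv.round(),blob(im,cam,uv,12,white,p[2])[:3])
        except Exception as e: print(nm,cam,e)
a=cv2.resize(S[140:330,220:440],(550,475),interpolation=2);cv2.imwrite("pics/p3.png",a)
E
```

```text
t 13.97 pos [632.7  85.5 282.7] F [ 0.5 -0.2 -0.2] gap 65.1 tilt [ 0.008 -0.001 -1.   ]
jaw -5.6 shift [192.1 -28.9  32.4] turn tool z -4.6
round scene [261. 271.] (array([260.1, 270.5]), np.int32(67), array([ 0.6101, -0.1352,  0.113 ]))
round top [325. 177.] (array([325.6, 177.5]), np.int32(54), array([ 0.6103, -0.1357,  0.113 ]))
square scene [282. 261.] (array([282.3, 261.4]), np.int32(60), array([ 0.6175, -0.0738,  0.101 ]))
square top [302. 177.] (array([299.9, 182.2]), np.int32(117), array([ 0.6016, -0.0677,  0.101 ]))
```

View pics/p3.png

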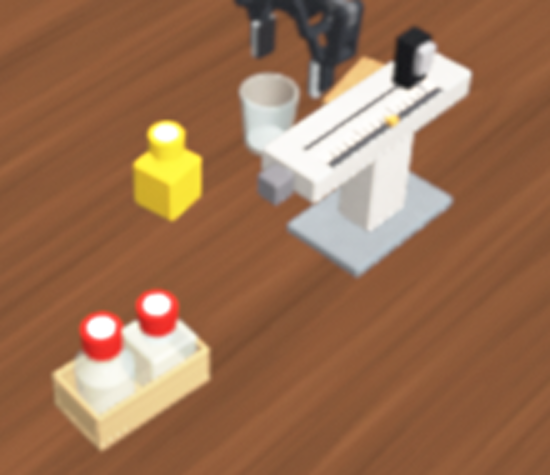

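{"op": "step_arm", "data": {
  "commands": [
    [[45,-8,0,0.5,0,-4.5,70],[45,-5,0,0,0,0,70],[45,-5,0,0,0,0,70],[40,-5,0,0,0,0,70],[0,0,0,0,0,0,70]]
  ]
}}

```text
t: 14.7
tcp_pos: [0.6146, 0.268, 0.2857]
ee_rot: [0.001, 0.712, 0.703, 0.001]
wrist_force: [0.3, -0.1, -0.2]
finger_gap: 0.824
```

```bash
python3 go.py 623 279.5 250 -1; python3 - <<'E'
from m import *
for p in [(493,40),(445,72),(547,68),(496,69)]:print(ray("scene",315+p[0]/7,145+p[1]/7,.223).round(4))
print(ray("scene",315+433/7,145+300/7,.172).round(4))
E
```

```text
t 14.7 pos [614.6 268.  285.7] F [ 0.3 -0.1 -0.2] gap 70.3 tilt [ 0.002  0.    -1.   ]
jaw -0.7 shift [11.6  8.2 35.7] turn tool z 0.3
[0.6159 0.2906 0.223 ]
[0.6157 0.2636 0.223 ]
[0.64   0.2903 0.223 ]
[0.6275 0.2774 0.223 ]
[0.6562 0.2133 0.172 ]
```

{"op": "step_arm", "data": {
  "commands": [
    [[11,9,0,0,0,0,70],[0,0,10,0,0,0,70],[0,0,0,0,0,0,70]]
  ]
}}

```text
t: 15.08
tcp_pos: [0.6244, 0.2756, 0.276]
ee_rot: [0.001, 0.712, 0.702, 0.001]
wrist_force: [0.7, -1.4, -0.5]
finger_gap: 0.821
```

```bash
python3 go.py 625 278.5 187 -1
```

```text
t 15.07 pos [624.4 275.6 276. ] F [ 0.7 -1.4 -0.5] gap 70.1 tilt [ 0.003 -0.001 -1.   ]
jaw -0.9 shift [ 3.   0.3 89. ] turn tool z 0.1
```

{"op": "step_arm", "data": {
  "commands": [
    [[3,1,30,0,0,0,70],[0,0,35,0,0,0,70],[0,0,20,0,0,0,70],[0,0,0,0,0,0,70]]
  ]
}}

```text
t: 15.58
tcp_pos: [0.6259, 0.2744, 0.1902]
ee_rot: [0.002, 0.714, 0.7, 0.001]
wrist_force: [-0.2, -0.4, 1.2]
finger_gap: 0.82
```

```bash
python3 go.py 625 278.5 187 -1
```

```text
t 15.57 pos [625.9 274.4 190.2] F [-0.2 -0.4  1.2] gap 70.0 tilt [ 0.004 -0.001 -1.   ]
jaw -1.1 shift [ 4.  -1.   3.2] turn tool z -0.1
```

{"op": "step_arm", "data": {
  "commands": [
    [[4,-0.5,3,0.2,0,0,60],[0,0,0,0,0,0,45],[0,0,0,0,0,0,38],[0,0,0,0,0,0,38]]
  ],
  "newtons": 40
}}

```text
t: 16.08
tcp_pos: [0.6264, 0.2783, 0.1906]
ee_rot: [0.002, 0.714, 0.7, 0.002]
wrist_force: [0.6, -0.3, -0.1]
finger_gap: 0.445
```

```bash
python3 go.py 625 278.5 187 -1;python3 - <<'E'
from m import *
S=eyes.snapshot("scene")
cv2.imwrite("pics/p4.png",cv2.resize(S[120:220,320:440],None,fx=5,fy=5,interpolation=2))
E
```

```text
t 16.07 pos [626.4 278.3 190.6] F [ 0.6 -0.3 -0.1] gap 38.0 tilt [ 0.005 -0.    -1.   ]
jaw -1.1 shift [ 0.2 -1.4  3.6] turn tool z -0.1
```

View pics/p4.png

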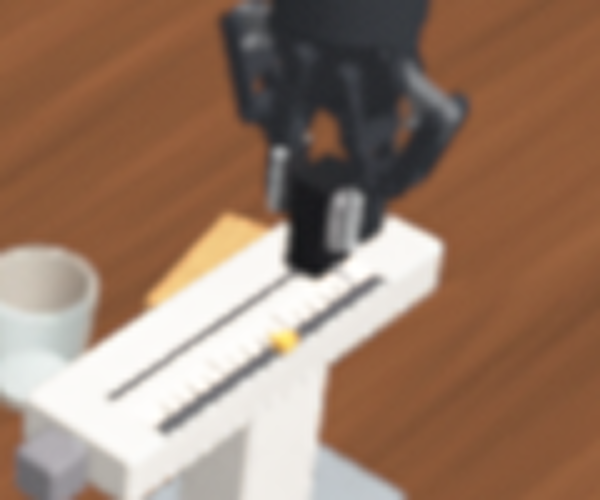

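{"op": "step_arm", "data": {
  "commands": [
    [[0,0,2.5,0,0,0,30],[0,0,0,0,0,0,20],[0,0,0,0,0,0,20],[0,0,0,0,0,0,20]]
  ]
}}

```text
t: 16.62
tcp_pos: [0.6252, 0.2783, 0.189]
ee_rot: [0.002, 0.714, 0.7, 0.001]
wrist_force: [-0.9, -0.8, 1.0]
finger_gap: 0.295
```

```bash
python3 go.py 625 278.5 187 -1
```

```text
t 16.62 pos [625.2 278.3 189. ] F [-0.9 -0.8  1. ] gap 25.2 tilt [ 0.003 -0.001 -1.   ]
jaw -1.1 shift [ 0.2 -0.2  2. ] turn tool z -0.1
```

{"op": "step_arm", "data": {
  "commands": [
    [[-6,0,0,0,0,0,20],[-12,0,0,0,0,0,20],[-15,0,0,0,0,0,20],[-12,0,0,0,0,0,20],[0,0,0,0,0,0,20]]
  ]
}}

```text
t: 17.25
tcp_pos: [0.6244, 0.232, 0.1891]
ee_rot: [0.001, 0.714, 0.7, 0.003]
wrist_force: [0.4, 4.1, -0.5]
finger_gap: 0.292
```

```bash
python3 go.py 624.2 214.3 189 -1
```

```text
t 17.25 pos [624.4 232.  189.1] F [ 0.4  4.1 -0.5] gap 24.9 tilt [ 0.005  0.003 -1.   ]
jaw -1.1 shift [-17.7   0.1   0. ] turn tool z -0.1
```

Boom is following (+4 N spring on the wrist). Go on.

{"op": "step_arm", "data": {
  "commands": [
    [[-9,0,0,0,0,0,20],[-9,0,0,0,0,0,20],[0,0,0,0,0,0,20],[0,0,0,0,0,0,20]]
  ]
}}

```text
t: 17.75
tcp_pos: [0.6241, 0.2141, 0.1891]
ee_rot: [0.001, 0.714, 0.701, 0.003]
wrist_force: [0.5, 3.2, 1.3]
finger_gap: 0.297
```

```bash
python3 go.py 624.2 214.3 189 -1;python3 - <<'E'
from m import *
S=eyes.snapshot("scene");T=eyes.snapshot("top")
a=cv2.resize(S[145:225,320:410],(675,600),interpolation=cv2.INTER_CUBIC);cv2.imwrite("pics/p5.png",a)
cv2.imwrite("pics/top5.png",T);cv2.imwrite("pics/scene5.png",S)
for p in ("pointer","rider","boom_grip"):print(p,[(np.round(d["at"],3).tolist(),round(d["confidence"],2),pix("scene",d["at"]).round(1)) for d in nets.look_for("scene",p)[:2]])
print(blob(S,"scene",(377,188),9,brass,.172)[:3])
E
```

```text
t 17.75 pos [624.1 214.1 189.1] F [0.5 3.2 1.3] gap 25.4 tilt [ 0.005  0.003 -1.   ]
jaw -1.1 shift [0.2 0.1 0.1] turn tool z -0.1
pointer [([0.625, 0.071, 0.16], 0.56, array([328.2, 213.5]))]
rider []
boom_grip [([0.622, 0.075, 0.162], 0.63, array([328.1, 211.6]))]
(array([375.5, 188.5]), np.int32(4), array([0.6554, 0.2091, 0.172 ]))
```

View pics/p5.png

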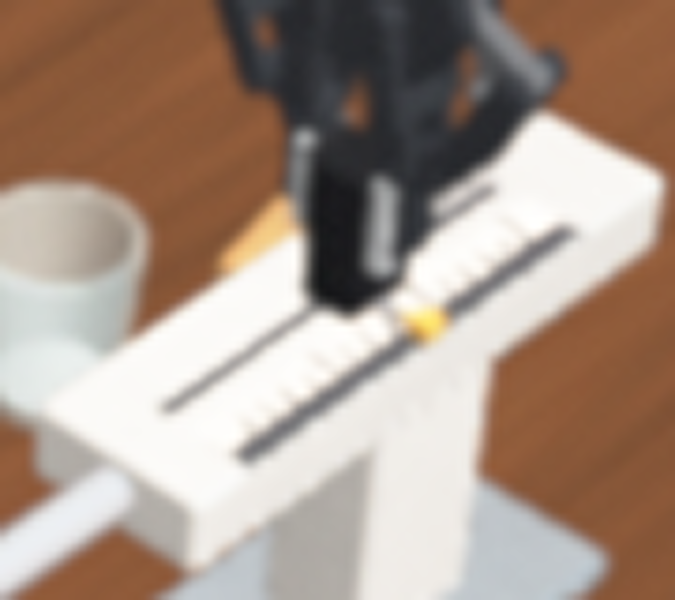

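```bash
python3 - <<'E'
from m import *
T=cv2.imread("pics/top0.png").astype(float);S=cv2.imread("pics/scene5.png")
w=np.clip(T[154:164,182:200,2]-T[154:164,182:200,0]-0,0,None); w=np.clip(w-110,0,None)
c=(w.sum(0)*np.arange(182,200)).sum()/w.sum();r=(w.sum(1)*np.arange(154,164)).sum()/w.sum()
print("rider col,row",c,r,ray("top",c,r,.173)); print(w.sum(0).round())
for rr in range(163,172,2): print(rr,T[rr,150:178].mean(1).round().astype(int).tolist())
t=cv2.resize(T[150:180,148:204].astype(np.uint8),None,fx=14,fy=10*1.4,interpolation=cv2.INTER_CUBIC)
s=cv2.resize(S[170:200,355:391],None,fx=16,fy=16,interpolation=cv2.INTER_CUBIC)
out=np.zeros((600,800,3),np.uint8);t=t[:300,:784];out[:t.shape[0]//1,:t.shape[1]]=t
s=cv2.resize(S[178:198,360:390],(420,280),interpolation=cv2.INTER_CUBIC);out[310:590,:420]=s
T5=cv2.imread("pics/top5.png");s=cv2.resize(T5[145:185,160:210],(350,280),interpolation=cv2.INTER_CUBIC);out[310:590,440:790]=s
cv2.imwrite("pics/p6.png",out)
E
```

```text
rider col,row 190.8741935483871 158.56451612903226 [0.65263676 0.21348731 0.173     ]
[  0.   0.   0.   0.   0.   0.   0.  53.  46.  98. 113.   0.   0.   0.
   0.   0.   0.   0.]
163 [250, 250, 250, 255, 255, 54, 23, 34, 36, 37, 38, 37, 37, 37, 38, 37, 34, 0, 197, 192, 255, 255, 255, 175, 255, 255, 255, 85]
165 [249, 249, 249, 255, 255, 49, 24, 34, 36, 36, 36, 36, 38, 38, 38, 38, 36, 9, 6, 0, 193, 255, 255, 255, 255, 255, 255, 255]
167 [249, 250, 250, 255, 255, 51, 24, 36, 38, 37, 38, 37, 36, 37, 38, 40, 30, 14, 15, 9, 0, 160, 255, 255, 252, 253, 252, 252]
169 [249, 249, 251, 255, 241, 29, 22, 35, 39, 39, 41, 41, 40, 42, 42, 41, 32, 14, 16, 11, 0, 154, 255, 255, 253, 253, 253, 254]
171 [250, 250, 249, 250, 255, 255, 113, 1, 6, 14, 19, 18, 18, 17, 16, 16, 17, 18, 15, 13, 0, 97, 150, 141, 138, 138, 138, 138]
```

View pics/p6.png

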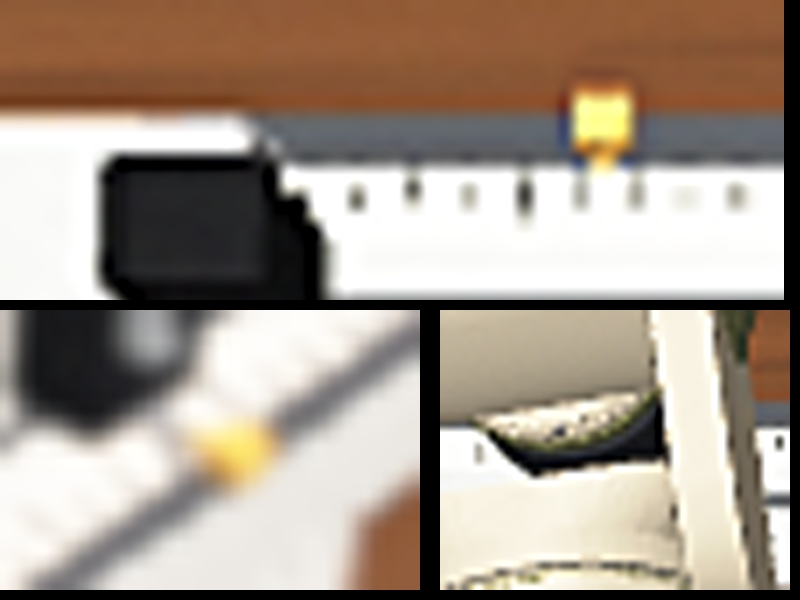

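```bash
python3 - <<'E'
from m import *
a=ray("scene",315+480/7,145+212/7,.165);b=ray("scene",320+345/7.5,145+313/7.5,.165);print(a,b,a-b)
a=ray("scene",315+437/7,145+190/7,.165);b=ray("scene",320+306/7.5,145+298/7.5,.165);print(a,b,a-b)
# template match of block foot between pictures, subpixel
S0=cv2.imread("pics/scene0.png");S5=cv2.imread("pics/scene5.png")
# predicted corner positions for a 64.2 mm draw vs others
import itertools
for D in (.058,.0642,.070): print(D,pix("scene",ray("scene",383.6,175.3,.165)-np.array([.018*D,D,0])))
print(arm.get_obs()["t"])
E
```

```text
[0.63229995 0.27158775 0.165     ] [0.62946364 0.20529079 0.165     ] [ 2.83630824e-03  6.62969606e-02 -1.11022302e-16]
[0.61310526 0.27103198 0.165     ] [0.61526783 0.20242241 0.165     ] [-2.16256749e-03  6.86095675e-02  1.11022302e-16]
0.058 [368.72879854 185.54065242]
0.0642 [367.10048225 186.66194858]
0.07 [365.57028341 187.71567881]
18.0
```

{"op": "step_arm", "data": {
  "commands": [
    [[0,0,0,0,0,0,20],[0,0,0,0,0,0,20],[0,0,0,0,0,0,20]]
  ]
}}

```text
t: 18.38
tcp_pos: [0.6241, 0.2143, 0.1891]
ee_rot: [0.001, 0.714, 0.701, 0.003]
wrist_force: [0.5, 2.6, 0.6]
finger_gap: 0.293
```

```bash
python3 go.py 624.2 213.9 189 -1; python3 - <<'E'
from m import *
S=eyes.snapshot("scene")
for p in ([.612,-.134,.113],[.617,-.0745,.101]): print(blob(S,"scene",pix("scene",p),12,white,p[2])[:3])
print(ticket.job_done())
E
```

```text
t 18.38 pos [624.1 214.3 189.1] F [0.5 2.6 0.6] gap 25.0 tilt [ 0.005  0.003 -1.   ]
jaw -1.0 shift [-0.4  0.1  0.1] turn tool z -0.0
(array([260.1, 270.5]), np.int32(67), array([ 0.6101, -0.1352,  0.113 ]))
(array([282.3, 261.4]), np.int32(60), array([ 0.6175, -0.0738,  0.101 ]))
the job is handed in; nothing more can be done
None
```

I stood the round and square red-capped bottles side by side in the box and let them go. Then I squeezed the lock button, drew the boom out about 64 mm to the rider, and handed in while holding it there. The job took about 18.5 s of the 72 s. No verdict was reported.

**Bottles:** Just before hand-in both caps were seen at their placed heights in the scene camera, and the round bottle came out about 2 mm off the box's long middle line.

**Button and hold:** The fingers read 25 mm open on the grip, which fits a fully pressed button (26 mm) because the caps had also read about 1 mm small. The gripper was at rest, with the spring pulling about 3 N on the wrist.

**Rider distance:** The top camera put the rider at 65.4 mm, the scale ticks at 64 to 65 mm and the scene camera at 63.7 mm. I settled on about 64.7 mm, and the arm moved 64.0 mm.

**Disagreements:**
- The block's corners in the scene picture suggested a draw of 66 to 69 mm.
- A rough reading by eye put the pointer 2.5 to 6.6 mm short of the rider. I judged this too imprecise to act on.
- The gripper hid the pointer, so I never saw it directly against the rider, and the network's pointer and grip detections at the end were wrong.

**Left alone:** The rider showed at the same pixels before and after, to within half a pixel. I did not measure the bystanders again, but I planned no path near them and felt no unexpected force.

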